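Find the tired spring mount and flag it

ROBOT

A 6-joint arm with a two-finger parallel gripper is mounted at the origin on a cart in front of the work surface, level with it; the furniture and walls round the work are solid. World frame = base frame: x ahead of the robot, y to its left, z up, the work surface at z = 0. Lengths are in m, angles in rad, forces in N, time in s.
With the tool pointing down it reaches from about 0.375 to 0.9 m from the base axis. Payload 3.1 kg.
Tool frame: the origin (TCP) lies between the finger pads; the fingertips stand 17 mm ahead of it and the grasp point (between the pads) lies 2 mm behind it (robot.nose_length is the distance from the TCP to the fingertips, in m); z points along the fingers, y is the line along which they close (so a half turn about z gives the same grasp; the last joint's range is limited). The gripper opens to 87 mm and grips with 3 to 60 N. Pads are 19 mm wide; open, the fingers measure 117 mm over their backs; the gripper's body (75 mm by 190 mm) begins 51 mm behind the grasp point.
Start: joints at [1.161, 0.527, 1.433, -0, 1.181, -0.178], TCP at [0.144, 0.608, 0.24] pointing down, gripper open.
Joint ranges: [-3.08, 3.08], [-0.75, 2.2], [0.22, 2.44], [-1.43, 4.57], [0, 2.65], [-2.85, 2.85]. Speed limits (rad/s): [2.79, 2.79, 3.14, 3.14, 3.14, 3.14].

INTERFACE

Orientations are given as a unit quaternion [x, y, z, w].
In Python, from rig import robot, cams gives the robot as it stands.
- The arm moves only by the shell command python3 -m pendant 'ROWS' [FORCE]. ROWS is JSON, a list of rows, each an object with "jaw": the opening, from 0 (shut) to 1 (fully open); "linear": the shift along the tool's x, y, z in cm, a list of three; "twist": the turn about the tool's z in degrees. A call has 1 to 12 rows; each row shifts and turns the commanded pose from where the row before left it, along the tool's axes as they then stand; what a row does not reach is not made up. A row lasts 1/12 s, in which the tool goes at most 41.7 mm and 7.16 degrees, less where a joint would pass 70% of its speed; a pose out of reach is approached as far as the arm can. A call is refused whole if a number of a shift passes 4.17 or a number of a turn 7.16, either way. A call with a gripper value outside its range is refused whole. The fingers move at their own pace and stop on an object; FORCE is the grip in N (left out, the last holds). Time passes only in rows, so rows that do not move let the fingers close. It gives the time, the measured TCP pose, the force, the opening and the grip force at its end, in the units of the state.
- robot.get_obs(): the state, without advancing time (a new reading comes with each control period).
- cams.camera(name): name is "side" or "top" or "wrist"; returns a dict with "color" (420x560x3 uint8, blue, green, red), "depth" (420x560 float32, m along the optical axis (not along the pixel's ray), 0 where there is no reading), "fov_y" (degrees; the focal length in pixels is half the picture's height over the tangent of half this angle, whatever the lens; pixels are square), "cx", "cy" (the principal point, pixels), "view" (4x4, takes a point from world to camera coordinates). Camera axes: x right, y down, z forward; pixel columns grow to the right and rows downward; lengths in m; the calibration is good to about 2 mm. A picture is of the moment at which its call begins.
- robot.hand_in(): hands the job in; it is judged then, once.
The state is a dict: "time": time; "q": joint angles; "joint_velocities": joint speeds; "joint_torque": joint torques, N m; "position": TCP position; "tool_rot": TCP orientation; "ft_force": force on the tool from outside, world axes, zero at the start; "moment": the same for the moment, N m; "grip_width": finger opening in m; "grip_force": force on a finger pad.
Only numpy, scipy, OpenCV 4.12 (cv2) and the standard library are available. Lean on these libraries where they do the work, as an engineer would, in place of code of your own. Each camera call takes 0.05 s, during which the arm holds its last target. There are 200 camera calls.

TASK

One of the three spare spring mounts for the sieve shaker has gone soft. With closed or open fingertips, press each mount's black pad down by at least half of its travel to feel which spring is the softest; after you have felt all three, push the yellow tag of the softest mount all the way down to flag it, and leave the other two tags up. Do not lift, tip or shove the mounts, and leave the other things on the bench where they are.

Things in the scene. Friction and masses are not known exactly. Their poses are not given: they have to be found in the camera images.
- mount_a: one of three spring mounts that look exactly alike, loose on the bench, 1.6 kg: grey base plate 150 x 90 x 14 mm. Origin: underside of the base, straight below the centre of the spring pad; z up; own -x points to its tag. Base spans x -105..45 mm, y -45..45 mm in its own frame
- pad_top_a (a point): centre of the top face of mount_a's round pad (black rubber face on a steel cap 52 mm across, over a coil spring); 75 mm above the bench at rest, moves with the pad. The pad goes straight down 12 mm at most and springs back; each spring is fitted 3 mm pre-compressed. The rates of the three springs lie between 300 and 1600 N/m, each at least 1.7 times the next softer one, and are not told by place or look
- indicator_a (a joint): drag indicator of mount_a: red slider (18 x 8 x 6 mm) on a white pillar beside the pad, on the mount's own +y side, 0 at the start; its value is the greatest depth (m, up to 0.012) to which the pad has been pressed so far, true within 1 mm; the pad pushes it down (about 1 N) and it stays there. The pillar (66 mm high) and slider stand 28 to 44 mm from the pad's axis
- tag_top_a (a point): centre of the flat top of mount_a's yellow tag (28 x 28 x 8 mm head on a pin), 75 mm from the pad's axis along the mount's own -x, 64 mm above the bench when up
- tag_a (a joint): downward travel of mount_a's yellow tag: 0 up (as at the start), growing downward; the tag of the softest mount goes down 0.014 m, in the other two a stop ends its way at 0.008 m; about 2.5 N moves it and it stays where it is left
- mount_b: one of three spring mounts that look exactly alike, loose on the bench, 1.6 kg: grey base plate 150 x 90 x 14 mm. Origin: underside of the base, straight below the centre of the spring pad; z up; own -x points to its tag. Base spans x -105..45 mm, y -45..45 mm in its own frame
- pad_top_b (a point): centre of the top face of mount_b's round pad (black rubber face on a steel cap 52 mm across, over a coil spring); 75 mm above the bench at rest, moves with the pad. The pad goes straight down 12 mm at most and springs back; each spring is fitted 3 mm pre-compressed. The rates of the three springs lie between 300 and 1600 N/m, each at least 1.7 times the next softer one, and are not told by place or look
- indicator_b (a joint): drag indicator of mount_b: red slider (18 x 8 x 6 mm) on a white pillar beside the pad, on the mount's own +y side, 0 at the start; its value is the greatest depth (m, up to 0.012) to which the pad has been pressed so far, true within 1 mm; the pad pushes it down (about 1 N) and it stays there. The pillar (66 mm high) and slider stand 28 to 44 mm from the pad's axis
- tag_top_b (a point): centre of the flat top of mount_b's yellow tag (28 x 28 x 8 mm head on a pin), 75 mm from the pad's axis along the mount's own -x, 64 mm above the bench when up
- tag_b (a joint): downward travel of mount_b's yellow tag: 0 up (as at the start), growing downward; the tag of the softest mount goes down 0.014 m, in the other two a stop ends its way at 0.008 m; about 2.5 N moves it and it stays where it is left
- mount_c: one of three spring mounts that look exactly alike, loose on the bench, 1.6 kg: grey base plate 150 x 90 x 14 mm. Origin: underside of the base, straight below the centre of the spring pad; z up; own -x points to its tag. Base spans x -105..45 mm, y -45..45 mm in its own frame
- pad_top_c (a point): centre of the top face of mount_c's round pad (black rubber face on a steel cap 52 mm across, over a coil spring); 75 mm above the bench at rest, moves with the pad. The pad goes straight down 12 mm at most and springs back; each spring is fitted 3 mm pre-compressed. The rates of the three springs lie between 300 and 1600 N/m, each at least 1.7 times the next softer one, and are not told by place or look
- indicator_c (a joint): drag indicator of mount_c: red slider (18 x 8 x 6 mm) on a white pillar beside the pad, on the mount's own +y side, 0 at the start; its value is the greatest depth (m, up to 0.012) to which the pad has been pressed so far, true within 1 mm; the pad pushes it down (about 1 N) and it stays there. The pillar (66 mm high) and slider stand 28 to 44 mm from the pad's axis
- tag_top_c (a point): centre of the flat top of mount_c's yellow tag (28 x 28 x 8 mm head on a pin), 75 mm from the pad's axis along the mount's own -x, 64 mm above the bench when up
- tag_c (a joint): downward travel of mount_c's yellow tag: 0 up (as at the start), growing downward; the tag of the softest mount goes down 0.014 m, in the other two a stop ends its way at 0.008 m; about 2.5 N moves it and it stays where it is left
- felt_marker: bystander: white felt marker with a red cap, 137 mm long, 18 mm thick, lying on the bench; origin at the centre of its underside
- eraser: bystander: eraser in a blue sleeve, 52 x 23 x 14 mm; origin at the centre of its underside
- sieve_brush: bystander: wooden sieve brush, 175 mm long, 31 mm thick, lying; origin at the centre of its underside
- screwdriver: bystander: screwdriver with a red-brown handle, 206 mm long, 25 mm thick, lying; origin at the centre of its underside
- moisture_tin: bystander: aluminium tin with lid, 67 mm across, 44 mm high; origin at the centre of its underside
- tape_roll: bystander: roll of tape lying flat, 103 mm across, 25 mm high; origin at the centre of its underside

How it is judged:
On the way, in this order (a step that is already met when the one before it is completed fails the run):
1. all three pads have been pressed down by more than 5 mm at some time (the drag indicators show it), with every tag still up (value of joint each of indicator_a, indicator_b, indicator_c above 0.005 m and value of joint each of tag_a, tag_b, tag_c below 0.003 m), for 0.1 s.
2. the tag of the softest mount, the only one that goes so far, is pushed down more than 12 mm, the other two still up (((value of joint tag_a above 0.012 m and value of joint each of tag_b, tag_c below 0.003 m) or (value of joint tag_b above 0.012 m and value of joint each of tag_a, tag_c below 0.003 m) or (value of joint tag_c above 0.012 m and value of joint each of tag_a, tag_b below 0.003 m))), for 0.1 s.
At the end, for the whole second after the job is handed in: the tag of the softest mount is down by more than 12 of its 14 mm, the other two tags are up within 3 mm, all three drag indicators show more than 5 mm, every mount stands flat and at rest within 25 mm of where it stood, and no other thing on the bench has moved 30 mm (((value of joint tag_a above 0.012 m and value of joint each of tag_b, tag_c below 0.003 m) or (value of joint tag_b above 0.012 m and value of joint each of tag_a, tag_c below 0.003 m) or (value of joint tag_c above 0.012 m and value of joint each of tag_a, tag_b below 0.003 m)) and value of joint each of indicator_a, indicator_b, indicator_c above 0.005 m and distance of each of felt_marker, eraser, sieve_brush, screwdriver, moisture_tin, tape_roll from where it was at the start of the episode below 0.03 m and distance of each of mount_a, mount_b, mount_c from where it was at the start of the episode below 0.025 m and angle between each of mount_a, mount_b, mount_c's own z axis and vertical below 0.05 rad and linear speed of each of mount_a, mount_b, mount_c below 0.02 m/s); the robot touches nothing.
It fails at once if more than one tag is pushed down (value of joint each of tag_a, tag_b above 0.005 m or value of joint each of tag_b, tag_c above 0.005 m or value of joint each of tag_a, tag_c above 0.005 m).
It fails at once if a mount is lifted more than 10 mm, tipped more than 0.15 rad or shoved more than 30 mm (height (world z) of any of mount_a, mount_b, mount_c above 0.01 m or angle between any of mount_a, mount_b, mount_c's own z axis and vertical above 0.15 rad or distance of any of mount_a, mount_b, mount_c from where it was at the start of the episode above 0.03 m).
It fails at once if another thing on the bench is lifted or moved more than 30 mm (distance of any of felt_marker, eraser, sieve_brush, screwdriver, moisture_tin, tape_roll from where it was at the start of the episode above 0.03 m).
It also fails if it takes over 48 s, if anything falls off the work surface, if the arm or the gripper's body presses on something with over 40 N, if the wrist force passes 120 N, or if a joint passes its speed limit or range.

## Working session

There is one attempt and no reset: what is moved stays moved. The work goes in short steps, Python scripts to look and compute and a shell command to move; the robot and the scene stay as the last step left them, time stands still between calls to the robot, and variables do not carry over. Pictures are saved under pics/ and viewed, at most 10 in all, crops included, and the job is handed in when it is done.

```bash
ls; mkdir -p pics; python3 - <<'E'
from rig import robot,cams
import cv2,numpy as np
for n in("top","side"):
    c=cams.camera(n);cv2.imwrite(f"pics/{n}0.png",c["color"]);np.savez(f"{n}0.npz",**c)
    print(n,c["fov_y"],c["cx"],c["cy"],np.round(c["view"],3).tolist())
print(robot.get_obs(),robot.nose_length)
E
```

```text
pics
top 45.46686573577401 277.91394638488515 206.60363217345196 [[-0.009, -1.0, -0.008, 0.04], [-0.987, 0.01, -0.158, 0.569], [0.158, 0.006, -0.987, 1.477], [0.0, 0.0, 0.0, 1.0]]
side 43.5090768370693 276.0460156089444 211.44372525951883 [[-0.995, -0.096, 0.021, 0.584], [-0.072, 0.567, -0.821, 0.091], [0.067, -0.818, -0.571, 1.589], [0.0, 0.0, 0.0, 1.0]]
{'time': 0.1, 'q': array([ 1.16046849e+00,  5.28391769e-01,  1.43376196e+00,  8.85688824e-06,
        1.18140943e+00, -1.78519871e-01]), 'joint_velocities': array([ 0.00096122, -0.00196976, -0.00428484,  0.00033609, -0.0008106 ,
       -0.0011445 ]), 'joint_torque': array([-1.05602192e-04, -4.40987742e+01, -1.77149767e+01,  6.34575030e-02,
        5.34261914e-02, -6.09836593e-05]), 'position': array([0.14331442, 0.60770672, 0.23866194]), 'tool_rot': array([ 1.15646272e-01,  9.93289972e-01, -9.41670575e-04, -2.89828775e-04]), 'ft_force': array([ 0.51126286,  0.34221442, -0.05581095]), 'moment': array([-0.02621219, -0.02732546,  0.0069227 ]), 'grip_force': 0.0, 'grip_width': 0.08695039376017648} 0.017
```

View pics/top0.png

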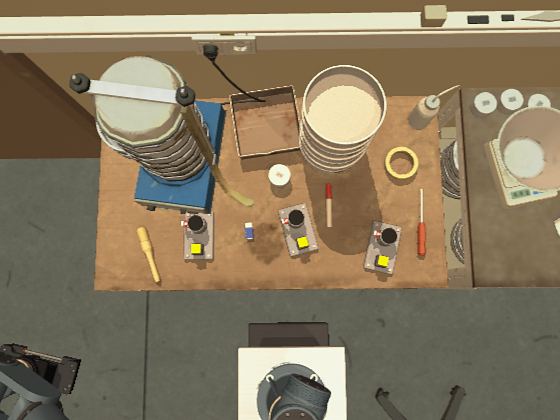

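View pics/side0.png

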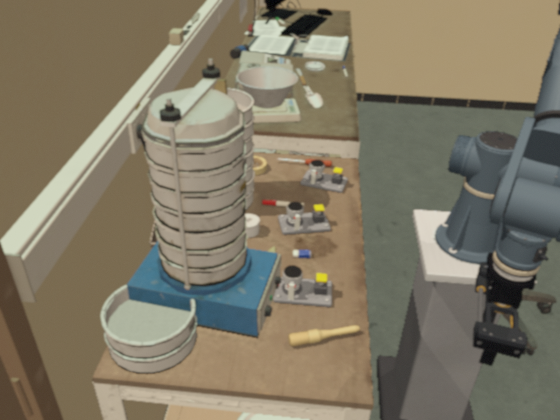

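The top view shows the three mounts: pads at about (196,222), (296,218) and (389,236), tags at (197,248), (303,242) and (383,261). The shaker tower stands behind the left mount. Next I'll measure them.

```bash
cat > h.py <<'E'
import numpy as np,cv2
def load(n): return dict(np.load(f"{n}.npz"))
def ray(c,u,v,z):
    f=210/np.tan(np.radians(float(c["fov_y"]))/2);V=c["view"];R=V[:3,:3];o=-R.T@V[:3,3]
    d=R.T@np.array([(u-c["cx"])/f,(v-c["cy"])/f,1]);return o+d*(z-o[2])/d[2]
def cloud(c):
    f=210/np.tan(np.radians(float(c["fov_y"]))/2);V=c["view"];D=c["depth"]
    v,u=np.mgrid[:420,:560];P=np.stack([(u-c["cx"])/f*D,(v-c["cy"])/f*D,D],-1)
    return (P-V[:3,3])@V[:3,:3]
def blobs(m,lo,hi):
    n,l,s,ct=cv2.connectedComponentsWithStats(m.astype(np.uint8))
    return [(ct[i],s[i,4],l==i) for i in range(1,n) if lo<s[i,4]<hi]
E
python3 - <<'E'
from h import *
c=load("top0");b,g,r=[c["color"][...,i].astype(int) for i in range(3)];P=cloud(c)
print("yellow")
for ct,a,m in blobs((r>150)&(g>150)&(b<90),30,400): print(ct.round(1),a,ray(c,*ct,.064).round(4),np.median(P[m],0).round(4))
print("black")
win=np.zeros(r.shape,bool);win[200:275,180:405]=1
for ct,a,m in blobs((np.maximum(np.maximum(r,g),b)<60)&win,60,600): print(ct.round(1),a,ray(c,*ct,.075).round(4),np.median(P[m],0).round(4))
print("z of floor",np.median(P[265:280,200:350,2]))
tall=(P[...,2]>.1)&(c["depth"]>0)&(P[...,0]>.2)&(P[...,0]<.9)
for y0 in np.arange(-.5,.7,.05):
    k=tall&(P[...,1]>y0)&(P[...,1]<y0+.05)
    if k.any():
        q=P[k]; i=q[:,0].argmin(); print(round(y0,2),"min x of tall",q[i].round(3))
big=np.hstack([cv2.resize(c["color"][195:275,x-45:x+45],None,fx=2.9,fy=2.9,interpolation=cv2.INTER_CUBIC) for x in(200,298,386)]);cv2.imwrite("pics/crop.png",big)
E
```

```text
yellow
[302.4 241.5] 90 [ 0.4607 -0.0365  0.064 ] [ 0.4617 -0.0356  0.0631]
[195.5 248. ] 90 [0.4443 0.2805 0.064 ] [0.4444 0.2808 0.0635]
[382.9 260.2] 92 [ 0.4034 -0.2726  0.064 ] [ 0.4039 -0.2726  0.0632]
black
[295.7 217.2] 165 [ 0.5322 -0.0174  0.075 ] [ 0.5323 -0.0182  0.0753]
[195.1 222.6] 165 [0.5188 0.2811 0.075 ] [0.518  0.2811 0.0748]
[388.8 235.5] 167 [ 0.4751 -0.2908  0.075 ] [ 0.4758 -0.2908  0.0756]
z of floor -0.0006043666135369959
-0.5 min x of tall [ 0.876 -0.454  0.2  ]
-0.45 min x of tall [ 0.819 -0.404  0.119]
-0.4 min x of tall [ 0.824 -0.399  0.106]
-0.25 min x of tall [ 0.698 -0.201  0.102]
-0.2 min x of tall [ 0.676 -0.15   0.3  ]
-0.15 min x of tall [ 0.673 -0.136  0.2  ]
-0.1 min x of tall [ 0.68  -0.099  0.103]
-0.05 min x of tall [ 0.717 -0.048  0.3  ]
0.1 min x of tall [0.881 0.146 0.213]
0.15 min x of tall [0.882 0.151 0.225]
0.2 min x of tall [0.581 0.248 0.106]
0.25 min x of tall [0.554 0.271 0.108]
0.3 min x of tall [0.559 0.301 0.101]
0.35 min x of tall [0.568 0.356 0.105]
0.4 min x of tall [0.574 0.404 0.102]
0.45 min x of tall [0.581 0.457 0.104]
0.5 min x of tall [0.736 0.505 0.102]
0.55 min x of tall [0.2   0.584 0.529]
0.65 min x of tall [0.2   0.686 0.329]
```

View pics/crop.png

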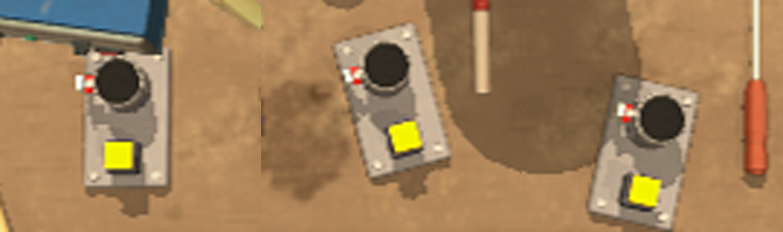

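Checks: every pad-to-tag distance comes out at 74 mm against a nominal 75, and the heights match. The crop shows red sliders on the left (+y) side of each pad. Next I'll check the clearance to the shaker near mount A.

```bash
python3 - <<'E'
from h import *
for n in("top0","side0"):
    c=load(n);P=cloud(c);ok=(c["depth"]>0)
    for z0 in np.arange(.1,.6,.05):
        o=[]
        for a,b in((.1,.18),(.18,.28),(.28,.38),(.38,.48)):
            k=ok&(P[...,2]>z0)&(P[...,2]<z0+.05)&(P[...,1]>a)&(P[...,1]<b)&(P[...,0]>.35)&(P[...,0]<.8)
            o.append((round(float(np.sort(P[k][:,0])[min(2,k.sum()-1)]),3),int(k.sum())) if k.any() else None)
        print(n,z0.round(2),o)
E
```

```text
top0 0.1 [None, (0.555, 675), (0.558, 894), (0.571, 702)]
top0 0.15 [None, (0.645, 228), (0.631, 142), (0.646, 18)]
top0 0.2 [None, (0.645, 187), (0.631, 154), (0.645, 21)]
top0 0.25 [None, (0.645, 252), (0.63, 161), (0.646, 18)]
top0 0.3 [None, (0.643, 237), (0.629, 161), (0.647, 19)]
top0 0.35 [None, (0.645, 298), (0.629, 241), (0.644, 24)]
top0 0.4 [None, (0.645, 294), (0.63, 268), (0.644, 41)]
top0 0.45 [None, (0.644, 307), (0.63, 213), (0.646, 23)]
top0 0.5 [None, (0.645, 1194), (0.63, 3114), (0.646, 889)]
top0 0.55 [None, (0.688, 613), (0.714, 660), (0.728, 644)]
side0 0.1 [None, (0.553, 254), (0.557, 913), (0.571, 2216)]
side0 0.15 [None, None, (0.629, 169), (0.642, 1099)]
side0 0.2 [None, None, (0.63, 166), (0.643, 1281)]
side0 0.25 [None, None, (0.63, 195), (0.644, 1287)]
side0 0.3 [None, None, (0.628, 176), (0.641, 1398)]
side0 0.35 [None, None, (0.627, 220), (0.642, 1541)]
side0 0.4 [None, None, (0.628, 253), (0.643, 1695)]
side0 0.45 [None, None, (0.629, 221), (0.642, 1770)]
side0 0.5 [None, (0.648, 255), (0.629, 1375), (0.644, 1992)]
side0 0.55 [None, (0.687, 415), (0.712, 332), (0.726, 535)]
```

```bash
python3 -m pendant '[{"jaw":0,"linear":[0,0,0],"twist":-6.6},{"jaw":0,"linear":[0,0,0],"twist":-6.6},{"jaw":0,"linear":[0,0,0],"twist":0},{"jaw":0,"linear":[0,0,0],"twist":0}]' 20
```

```text
time: 0.43
position: [0.1434, 0.608, 0.2391]
tool_rot: [0.002, 1.0, -0.0, -0.0]
ft_force: [-0.4, 0.0, 0.7]
grip_width: 0.0681
grip_force: 0.0
```

```bash
R='x'; python3 -m pendant '[{"jaw":0,"linear":[-2.3,-2.05,0],"twist":0},{"jaw":0,"linear":[-2.3,-2.05,0],"twist":0},{"jaw":0,"linear":[-2.3,-2.05,0],"twist":0},{"jaw":0,"linear":[-2.3,-2.05,0],"twist":0},{"jaw":0,"linear":[-2.3,-2.05,0],"twist":0},{"jaw":0,"linear":[-2.3,-2.05,0],"twist":0},{"jaw":0,"linear":[-2.3,-2.05,0],"twist":0},{"jaw":0,"linear":[-2.3,-2.05,0],"twist":0},{"jaw":0,"linear":[-2.3,-2.05,0],"twist":0},{"jaw":0,"linear":[-2.3,-2.05,0],"twist":0},{"jaw":0,"linear":[-2.3,-2.05,0],"twist":0},{"jaw":0,"linear":[-2.3,-2.05,0],"twist":0}]'; python3 -m pendant '[{"jaw":0,"linear":[-2.3,-2.0,0],"twist":0},{"jaw":0,"linear":[-2.3,-2.0,0],"twist":0},{"jaw":0,"linear":[-2.3,-2.0,0],"twist":0},{"jaw":0,"linear":[-2.3,-2.0,0],"twist":0},{"jaw":0,"linear":[0,0,0],"twist":0},{"jaw":0,"linear":[0,0,0],"twist":0}]'
```

```text
time: 1.43
position: [0.4201, 0.3607, 0.2395]
tool_rot: [0.002, 1.0, 0.0, -0.0]
ft_force: [0.5, 0.1, 0.6]
grip_width: 0.001
grip_force: 0.0
time: 1.93
position: [0.5122, 0.2806, 0.2393]
tool_rot: [0.003, 1.0, 0.0, -0.0]
ft_force: [-1.0, -0.2, -0.9]
grip_width: 0.0003
grip_force: 0.0
```

```bash
cat > feel.py <<'E'
from rig import robot,cams
import numpy as np
F=[];Z=[]
for i in range(8):
    o=robot.get_obs();F.append(o["ft_force"]);Z.append(o["position"]);cams.camera("top")
F=np.array(F);print("t",o["time"],"F",F.mean(0).round(2),"sd",F.std(0).round(2),"tipz mm",((np.mean(Z,0)[2]-.017)*1e3).round(2),np.mean(Z,0)[:2].round(4))
E
python3 -m pendant '[{"jaw":0,"linear":[0,0,2.8],"twist":0},{"jaw":0,"linear":[0,0,2.8],"twist":0},{"jaw":0,"linear":[0,0,2.8],"twist":0},{"jaw":0,"linear":[0,0,2.6],"twist":0},{"jaw":0,"linear":[0,0,2.0],"twist":0},{"jaw":0,"linear":[0,0,1.2],"twist":0},{"jaw":0,"linear":[0,0,0],"twist":0},{"jaw":0,"linear":[0,0,0],"twist":0}]' && python3 feel.py
python3 -m pendant '[{"jaw":0,"linear":[0,0,0.3],"twist":0},{"jaw":0,"linear":[0,0,0.3],"twist":0},{"jaw":0,"linear":[0,0,0.2],"twist":0},{"jaw":0,"linear":[0,0,0.2],"twist":0},{"jaw":0,"linear":[0,0,0.2],"twist":0},{"jaw":0,"linear":[0,0,0],"twist":0},{"jaw":0,"linear":[0,0,0],"twist":0},{"jaw":0,"linear":[0,0,0],"twist":0}]' && python3 feel.py
```

```text
time: 2.6
position: [0.5104, 0.2824, 0.0975]
tool_rot: [0.001, 1.0, -0.0, -0.0]
ft_force: [0.4, 0.0, -0.5]
grip_width: 0.0006
grip_force: 0.0
t 2.95 F [ 0.25  0.06 -0.06] sd [0.43 0.52 0.35] tipz mm 81.68 [0.5116 0.2823]
time: 3.67
position: [0.5114, 0.2818, 0.0857]
tool_rot: [0.001, 1.0, 0.0, 0.0]
ft_force: [0.4, -0.1, 4.0]
grip_width: 0.0003
grip_force: 1.7
t 4.0167 F [ 0.64 -0.08  3.84] sd [0.49 0.34 0.42] tipz mm 68.73 [0.5114 0.2818]
```

```bash
python3 -m pendant '[{"jaw":0,"linear":[0,0,0.15],"twist":0},{"jaw":0,"linear":[0,0,0.15],"twist":0},{"jaw":0,"linear":[0,0,0],"twist":0},{"jaw":0,"linear":[0,0,0],"twist":0},{"jaw":0,"linear":[0,0,0],"twist":0}]' && python3 feel.py
python3 -m pendant '[{"jaw":0,"linear":[0,0,-0.5],"twist":0},{"jaw":0,"linear":[0,0,-2.0],"twist":0},{"jaw":0,"linear":[0,0,-3],"twist":0},{"jaw":0,"linear":[0,0,-3],"twist":0},{"jaw":0,"linear":[0,-3.5,0],"twist":0},{"jaw":0,"linear":[0,-3.5,0],"twist":0},{"jaw":0,"linear":[0,-3.5,0],"twist":0},{"jaw":0,"linear":[0,-3.5,0],"twist":0},{"jaw":0,"linear":[0,-3.5,0],"twist":0},{"jaw":0,"linear":[0,-3.5,0],"twist":0},{"jaw":0,"linear":[0,0,0],"twist":0},{"jaw":0,"linear":[0,0,0],"twist":0}]'
```

```text
time: 4.48
position: [0.5114, 0.2818, 0.0827]
tool_rot: [0.001, 1.0, 0.0, 0.0]
ft_force: [1.6, 0.6, 4.7]
grip_width: 0.0007
grip_force: 2.4
t 4.8333 F [1.29 0.55 4.46] sd [0.64 0.39 0.36] tipz mm 65.66 [0.5114 0.2818]
time: 5.88
position: [0.5093, 0.0704, 0.1668]
tool_rot: [0.003, 1.0, 0.0, -0.002]
ft_force: [-0.4, 0.3, -1.6]
grip_width: 0.0006
grip_force: 0.0
```

```bash
python3 -m pendant '[{"jaw":0,"linear":[-0.7,-3,0],"twist":0},{"jaw":0,"linear":[-0.7,-3,0],"twist":0},{"jaw":0,"linear":[-0.7,-3,0],"twist":0},{"jaw":0,"linear":[0,0,0],"twist":0},{"jaw":0,"linear":[0,0,2],"twist":0},{"jaw":0,"linear":[0,0,2],"twist":0},{"jaw":0,"linear":[0,0,1.7],"twist":0},{"jaw":0,"linear":[0,0,1.1],"twist":0},{"jaw":0,"linear":[0,0,0],"twist":0},{"jaw":0,"linear":[0,0,0],"twist":0}]' && python3 feel.py
```

```text
time: 6.72
position: [0.5305, -0.0165, 0.0988]
tool_rot: [-0.0, 1.0, 0.001, -0.002]
ft_force: [-0.1, 0.2, 0.1]
grip_width: 0.0001
grip_force: 0.0
t 7.0667 F [-0.36  0.13 -0.03] sd [0.77 0.7  0.43] tipz mm 83.01 [ 0.5318 -0.0176]
```

Press 17 mm down, which puts the tip at about 66 mm. Then I'll lift and move on to C, with its pad at (0.475, -0.291).

```bash
python3 -m pendant '[{"jaw":0,"linear":[0,0,0.4],"twist":0},{"jaw":0,"linear":[0,0,0.3],"twist":0},{"jaw":0,"linear":[0,0,0.3],"twist":0},{"jaw":0,"linear":[0,0,0.3],"twist":0},{"jaw":0,"linear":[0,0,0.2],"twist":0},{"jaw":0,"linear":[0,0,0.2],"twist":0},{"jaw":0,"linear":[0,0,0],"twist":0},{"jaw":0,"linear":[0,0,0],"twist":0},{"jaw":0,"linear":[0,0,0],"twist":0}]' && python3 feel.py
```

```text
time: 7.87
position: [0.5318, -0.0184, 0.0834]
tool_rot: [0.001, 1.0, -0.0, 0.0]
ft_force: [-2.7, 0.2, 9.8]
grip_width: 0.0004
grip_force: 4.9
t 8.2167 F [-1.56  0.04  9.49] sd [0.65 0.29 0.79] tipz mm 66.4 [ 0.5318 -0.0184]
```

```bash
python3 -m pendant '[{"jaw":0,"linear":[0,0,-0.5],"twist":0},{"jaw":0,"linear":[0,0,-1.5],"twist":0},{"jaw":0,"linear":[0,0,-3],"twist":0},{"jaw":0,"linear":[0.7,-3.4,0],"twist":0},{"jaw":0,"linear":[0.7,-3.4,0],"twist":0},{"jaw":0,"linear":[0.7,-3.4,0],"twist":0},{"jaw":0,"linear":[0.7,-3.4,0],"twist":0},{"jaw":0,"linear":[0.7,-3.4,0],"twist":0},{"jaw":0,"linear":[0.7,-3.4,0],"twist":0},{"jaw":0,"linear":[0.8,-3.4,0],"twist":0},{"jaw":0,"linear":[0.8,-3.4,0],"twist":0},{"jaw":0,"linear":[0,0,0],"twist":0}]'; python3 -m pendant '[{"jaw":0,"linear":[0,0,0],"twist":0},{"jaw":0,"linear":[0,0,0],"twist":0},{"jaw":0,"linear":[0,0,1.4],"twist":0},{"jaw":0,"linear":[0,0,1.2],"twist":0},{"jaw":0,"linear":[0,0,0.8],"twist":0},{"jaw":0,"linear":[0,0,0],"twist":0},{"jaw":0,"linear":[0,0,0],"twist":0}]' && python3 feel.py
```

```text
time: 9.27
position: [0.4731, -0.2974, 0.1325]
tool_rot: [0.003, 1.0, -0.003, 0.001]
ft_force: [0.1, 0.3, 0.4]
grip_width: 0.0003
grip_force: 0.0
time: 9.85
position: [0.4732, -0.2888, 0.0981]
tool_rot: [-0.0, 1.0, 0.001, -0.001]
ft_force: [-0.4, 0.4, -0.2]
grip_width: 0.0004
grip_force: 0.0
t 10.2 F [0.25 0.24 0.18] sd [0.48 0.31 0.42] tipz mm 81.92 [ 0.4736 -0.2899]
```

```bash
python3 -m pendant '[{"jaw":0,"linear":[0,0,0.3],"twist":0},{"jaw":0,"linear":[0,0,0.3],"twist":0},{"jaw":0,"linear":[0,0,0.3],"twist":0},{"jaw":0,"linear":[0,0,0.3],"twist":0},{"jaw":0,"linear":[0,0,0.2],"twist":0},{"jaw":0,"linear":[0,0,0.2],"twist":0},{"jaw":0,"linear":[0,0,0],"twist":0},{"jaw":0,"linear":[0,0,0],"twist":0},{"jaw":0,"linear":[0,0,0],"twist":0}]' && python3 feel.py
```

```text
time: 11.0
position: [0.4735, -0.2905, 0.0845]
tool_rot: [0.001, 1.0, -0.0, 0.0]
ft_force: [-2.0, 2.1, 15.5]
grip_width: 0.0004
grip_force: 8.0
t 11.35 F [-2.63  1.76 15.99] sd [0.49 0.41 0.46] tipz mm 67.51 [ 0.4734 -0.2904]
```

Stiffness estimates are A ≈ 360, B ≈ 800 and C ≈ 1500 N/m. A is the softest, because anything 1.7 times softer would fall below 300. Next I'll lift and move over A's tag at (0.444, 0.281).

```bash
python3 -m pendant '[{"jaw":0,"linear":[0,0,-0.5],"twist":0},{"jaw":0,"linear":[0,0,-1.5],"twist":0},{"jaw":0,"linear":[0,0,-3],"twist":0},{"jaw":0,"linear":[0,0,-3],"twist":0},{"jaw":0,"linear":[0.2,3.2,0],"twist":0},{"jaw":0,"linear":[0.2,3.2,0],"twist":0},{"jaw":0,"linear":[0.2,3.2,0],"twist":0},{"jaw":0,"linear":[0.2,3.2,0],"twist":0},{"jaw":0,"linear":[0.2,3.2,0],"twist":0},{"jaw":0,"linear":[0.2,3.2,0],"twist":0},{"jaw":0,"linear":[0.2,3.2,0],"twist":0},{"jaw":0,"linear":[0.2,3.2,0],"twist":0}]'; python3 -m pendant '[{"jaw":0,"linear":[0.2,3.2,0],"twist":0},{"jaw":0,"linear":[0.2,3.2,0],"twist":0},{"jaw":0,"linear":[0.2,3.2,0],"twist":0},{"jaw":0,"linear":[0.2,3.2,0],"twist":0},{"jaw":0,"linear":[0.1,3.2,0],"twist":0},{"jaw":0,"linear":[0.1,3.2,0],"twist":0},{"jaw":0,"linear":[0.1,3.1,0],"twist":0},{"jaw":0,"linear":[0.1,3.1,0],"twist":0},{"jaw":0,"linear":[0,0,0],"twist":0},{"jaw":0,"linear":[0,0,0],"twist":0},{"jaw":0,"linear":[0,0,0],"twist":0}]'
python3 - <<'E'
from rig import robot,cams
import cv2,numpy as np
from h import *
print(robot.get_obs()["position"])
for n in("side","wrist","top"):
    c=cams.camera(n);np.savez(f"{n}1.npz",**c)
s=cams.camera("side")["color"]
big=np.hstack([cv2.resize(s[y-30:y+30,x-35:x+45],None,fx=3.3,fy=3.3,interpolation=cv2.INTER_CUBIC) for x,y in((322,175),(302,217),(300,285))]);cv2.imwrite("pics/side1.png",big)
c=load("top1");b,g,r=[c["color"][...,i].astype(int) for i in range(3)]
for ct,a,m in blobs((r>150)&(g>150)&(b<90),20,400): print(ct.round(1),a,ray(c,*ct,.064).round(4))
E
```

```text
time: 12.4
position: [0.4571, -0.0327, 0.1623]
tool_rot: [0.001, 1.0, 0.0, -0.0]
ft_force: [0.9, 0.6, -0.2]
grip_width: -0.0001
grip_force: 0.0
time: 13.32
position: [0.4456, 0.2196, 0.1622]
tool_rot: [0.0, 1.0, -0.0, -0.0]
ft_force: [-0.2, -0.2, 0.4]
grip_width: 0.0001
grip_force: 0.0
[0.44558377 0.21955721 0.16218477]
[302.4 241.5] 90 [ 0.4607 -0.0365  0.064 ]
[382.9 260.2] 92 [ 0.4034 -0.2726  0.064 ]
```

View pics/side1.png

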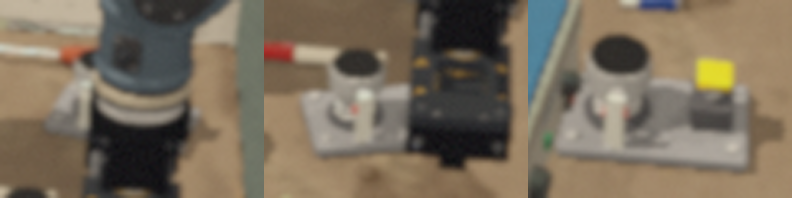

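The crops show the tags of A and B still up and the red sliders of A and B pulled down on their pillars. The top view has the tags of B and C unmoved, and C's indicator is hidden by the arm. I still need 61 mm in y.

```bash
python3 -m pendant '[{"jaw":0,"linear":[0,2.1,0],"twist":0},{"jaw":0,"linear":[0,2.0,0],"twist":0},{"jaw":0,"linear":[0,2.0,0],"twist":0},{"jaw":0,"linear":[0,0,0],"twist":0},{"jaw":0,"linear":[0,0,2.5],"twist":0},{"jaw":0,"linear":[0,0,2.5],"twist":0},{"jaw":0,"linear":[0,0,1.5],"twist":0},{"jaw":0,"linear":[0,0,0.8],"twist":0},{"jaw":0,"linear":[0,0,0],"twist":0},{"jaw":0,"linear":[0,0,0],"twist":0},{"jaw":0,"linear":[0,0,0],"twist":0}]'
python3 - <<'E'
from h import *
from rig import cams
c=cams.camera("side");b,g,r=[c["color"][...,i].astype(int) for i in range(3)]
# red slider height: intersect ray with slider position (35mm along own +y of pad): minimise horizontal distance over z
for n,p,t in(("a",(.519,.281),(.4443,.2805)),("b",(.532,-.0175),(.4607,-.0365)),("c",(.475,-.291),(.4034,-.2726))):
    x=np.subtract(p,t);x/=np.hypot(*x);s=np.array(p)+.036*np.array([-x[1],x[0]])
    V=c["view"];f=210/np.tan(np.radians(float(c["fov_y"]))/2)
    q=V[:3,:3]@[*s,.06]+V[:3,3];u,v=int(f*q[0]/q[2]+c["cx"]),int(f*q[1]/q[2]+c["cy"])
    m=np.zeros(r.shape,bool);m[v-10:v+14,u-9:u+10]=1
    m&=(r-np.maximum(g,b)>35)
    for lbl,cc in(("now",c),):
        ys,xs=np.nonzero(m)
        if len(ys):
            zz=np.arange(.03,.08,.0005);d=[np.hypot(*(ray(c,xs.mean(),ys.mean(),z)[:2]-s)) for z in zz];print(n,len(ys),"z red",zz[np.argmin(d)],min(d))
        else:print(n,"no red",u,v)
E
```

```text
time: 14.43
position: [0.4469, 0.2806, 0.0904]
tool_rot: [0.001, 1.0, 0.0, 0.001]
ft_force: [0.1, 1.1, -0.1]
grip_width: 0.0003
grip_force: 0.0
a 1 z red 0.04400000000000001 0.0074278091622014325
b 2 z red 0.046500000000000014 0.009196922095105604
c 5 z red 0.07950000000000004 0.043893077241329626
```

C's red slider couldn't be read reliably. Its 16 N at no more than 1600 N/m still implies a depth of at least 6 mm, which agrees with the tip height of 67.5 mm. Now I'll press A's tag from tip z 73 mm to about 49 mm.

```bash
python3 -m pendant '[{"jaw":0,"linear":[0,0,0.5],"twist":0},{"jaw":0,"linear":[0,0,0.4],"twist":0},{"jaw":0,"linear":[0,0,0.4],"twist":0},{"jaw":0,"linear":[0,0,0.4],"twist":0},{"jaw":0,"linear":[0,0,0.2],"twist":0},{"jaw":0,"linear":[0,0,0.2],"twist":0},{"jaw":0,"linear":[0,0,0],"twist":0},{"jaw":0,"linear":[0,0,0],"twist":0},{"jaw":0,"linear":[0,0,0],"twist":0}]';python3 feel.py
```

```text
time: 15.23
position: [0.4453, 0.2806, 0.0683]
tool_rot: [0.001, 1.0, -0.0, -0.001]
ft_force: [0.1, 0.4, -0.3]
grip_width: 0.0008
grip_force: 0.0
t 15.5833 F [0.1  0.1  0.01] sd [0.5  0.39 0.53] tipz mm 51.4 [0.4456 0.2807]
```

```bash
python3 -m pendant '[{"jaw":0,"linear":[0,0,0.15],"twist":0},{"jaw":0,"linear":[0,0,0.15],"twist":0},{"jaw":0,"linear":[0,0,0],"twist":0},{"jaw":0,"linear":[0,0,0],"twist":0}]';python3 feel.py
```

```text
time: 15.97
position: [0.446, 0.2809, 0.0671]
tool_rot: [0.001, 1.0, 0.0, 0.0]
ft_force: [-2.1, -0.6, 13.0]
grip_width: 0.0005
grip_force: 6.6
t 16.3167 F [-2.39 -0.97 13.33] sd [0.47 0.34 0.43] tipz mm 50.1 [0.446  0.2809]
```

The tag is at its end stop: tip z is 50 mm (14 mm of travel) with 13 N on the tool. Now retreat and check.

```bash
python3 -m pendant '[{"jaw":0,"linear":[0,0,-1],"twist":0},{"jaw":0,"linear":[0,0,-2],"twist":0},{"jaw":0,"linear":[0,0,-3],"twist":0},{"jaw":0,"linear":[0,0,-3],"twist":0},{"jaw":0,"linear":[0,0,-3],"twist":0},{"jaw":0,"linear":[0,-3,0],"twist":0},{"jaw":0,"linear":[0,-3,0],"twist":0},{"jaw":0,"linear":[0,-3,0],"twist":0},{"jaw":0,"linear":[0,-3,0],"twist":0},{"jaw":0,"linear":[0,-3,0],"twist":0},{"jaw":0,"linear":[0,0,0],"twist":0},{"jaw":0,"linear":[0,0,0],"twist":0}]'
python3 - <<'E'
from h import *
from rig import cams
c=cams.camera("top");b,g,r=[c["color"][...,i].astype(int) for i in range(3)];P=cloud(c)
for ct,a,m in blobs((r>150)&(g>150)&(b<90),20,400): print(ct.round(1),a,np.median(P[m],0).round(4))
s=cams.camera("side")["color"]
cv2.imwrite("pics/side2.png",np.hstack([cv2.resize(s[y-30:y+30,x-35:x+45],None,fx=3.3,fy=3.3,interpolation=cv2.INTER_CUBIC) for x,y in((322,175),(302,217),(300,285))]))
E
```

```text
time: 17.37
position: [0.446, 0.1297, 0.1858]
tool_rot: [0.003, 1.0, 0.0, 0.0]
ft_force: [0.5, 0.6, -0.4]
grip_width: 0.0008
grip_force: 0.0
[302.4 241.5] 90 [ 0.4613 -0.0357  0.0639]
[196.  248.1] 82 [0.4455 0.2815 0.0486]
[382.9 260.2] 92 [ 0.4039 -0.2727  0.0637]
```

View pics/side2.png

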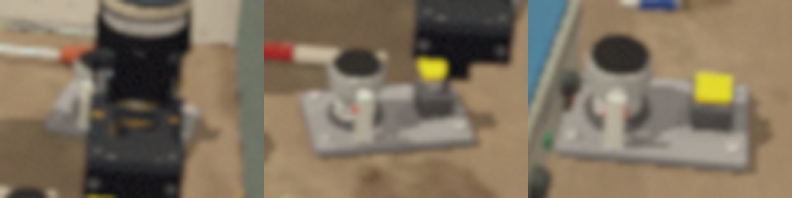

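Tag A reads about 49 mm high, so it is fully down. B and C read 64 mm, so they are up, and no mount has shifted.

```bash
python3 -c "
from rig import robot
print(robot.hand_in())"
```

```text
the job is handed in; nothing more can be done
None
```

I handed the job in at about 17.5 s with mount A (the left one) flagged as softest at roughly 360 N/m (B about 800, C about 1500); its tag is fully down, the other two are up, and no verdict came back; C's drag indicator was hidden from the camera, so its press (about 7.5 mm) rests on tip height and force.

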